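Line up the reagent bottles beside the gas analyser

ROBOT

A 6-joint arm with a two-finger parallel gripper is mounted at the origin on the work surface. World frame = base frame: x ahead of the robot, y to its left, z up, the work surface at z = 0. Lengths are in m, angles in degrees, forces in N, time in s.
With the tool pointing down it reaches from about 0.35 to 0.875 m from the base axis. Payload 15.5 kg.
Tool frame: the origin (TCP) lies between the finger pads; the fingertips stand 11 mm ahead of it and the grasp point (between the pads) lies 8 mm behind it; z points along the fingers, y is the line along which they close (so a half turn about z gives the same grasp; the last joint's range is limited). The gripper opens to 85 mm and grips with 20 to 120 N. Pads are 22 mm wide; open, the fingers measure 114 mm over their backs; the gripper's body (76 mm by 85 mm) begins 54 mm behind the grasp point. The pads swing forward as they close: fully open they stand 13 mm farther back than shut.
Start: joints at [-73.081, 28.281, 77.091, -0, 74.628, -5.472], TCP at [0.238, -0.578, 0.242] pointing down, gripper open.
Joint ranges: [-166.48, 166.48], [-47.26, 123.95], [12.59, 153.08], [-70.14, 250.14], [6.76, 159.57], [-176.63, 176.63]. Speed limits (degrees/s): [108.29, 108.29, 147.25, 172.46, 172.46, 172.46].

INTERFACE

Orientations are given as [roll, pitch, yaw] about the fixed x, y, z axes, in that order (R = Rz(yaw) Ry(pitch) Rx(roll)).
In Python, from station import robot, cams gives the robot as it stands.
- The arm moves only by the tool apply_moves, never from a script. Its argument "deltas" is a list of rows, each an object of numbers: "rx", "ry", "rz": the turn, a rotation vector about the world's x, y, z in degrees; "x", "y", "z": the shift along the world's x, y, z in cm; "hand": the closure, from 0 (fully open) to 1 (shut). In form: [{"rx": .., "ry": .., "rz": .., "x": .., "y": .., "z": .., "hand": ..}, ...]. A call has 1 to 10 rows; each row is the pose to reach, as a shift and turn from the pose commanded when the call began; what a row does not reach only later rows make up. A row lasts 1/12 s, in which the tool goes at most 41.7 mm and 7.16 degrees, less where a joint would pass 70% of its speed; a pose out of reach is approached as far as the arm can. A call with a gripper value outside its range is refused whole. The fingers move at their own pace and stop on an object; "squeeze" is the grip in N (left out, the last holds). Time passes only in rows, so rows that repeat a pose let the fingers close. It gives the time, the measured TCP pose, the force, the opening and the grip force at its end, in the units of the state.
- robot.get_state(): the state, without advancing time (a new reading comes with each control period).
- cams.snapshot(name): name is "scene" or "side" or "wrist"; returns a dict with "image" (384x512x3 uint8, red, green, blue), "range_z" (384x512 float32, m along the optical axis (not along the pixel's ray), 0 where there is no reading), "fx", "fy", "cx", "cy" (pixels), "R" (3x3) and "t" (3): a world point X has camera coordinates R X + t; the wrist camera has in their place "mount" (4x4, takes a point from camera to tool coordinates, whose origin is the TCP and whose axes are the flange's). Camera axes: x right, y down, z forward; pixel columns grow to the right and rows downward; lengths in m; the calibration is good to about 2 mm. A picture is of the moment at which its call begins: read the wrist's pose just before it.
- robot.sign_off(): hands the job in; it is judged then, once.
The state is a dict: "time": time; "joints": joint angles; "joint_velocities": joint speeds; "effort": joint torques, N m; "eef_pos": TCP position; "tool_rot": TCP orientation; "force": force on the tool from outside, world axes, zero at the start; "moment": the same for the moment, N m; "grip_width": finger opening in m; "grasp_force": force on a finger pad.
Only numpy, scipy, OpenCV 4.12 (cv2) and the standard library are available. Lean on these libraries where they do the work, as an engineer would, in place of code of your own. Each camera call takes 0.05 s, during which the arm holds its last target. There are 200 camera calls.

TASK

Put the four brown reagent bottles back in the wooden tray in order of size, one standing in the middle of each black pad, with the largest at the end next to the gas analyser and the smallest at the far end. Keep the bottles upright and set each down gently without dropping it, and leave the calculator where it lies.

Things in the scene. Friction and masses are not known exactly. Their poses are not given: they have to be found in the camera images.
- smallest_center (a point): The smallest of four upright brown-glass reagent bottles with white label bands and blue screw caps: body 28 mm in diameter, 54 mm tall with its cap, free to lift. This point is its centre, half-way up (27 mm above its foot); the sides are straight up to 33 mm. z is its upright axis. Round, so its yaw means nothing.
- small_center (a point): The second smallest of four upright brown-glass reagent bottles with white label bands and blue screw caps: body 35 mm in diameter, 68 mm tall with its cap, free to lift. This point is its centre, half-way up (34 mm above its foot); the sides are straight up to 44 mm. z is its upright axis. Round, so its yaw means nothing.
- large_center (a point): The second largest of four upright brown-glass reagent bottles with white label bands and blue screw caps: body 42 mm in diameter, 82 mm tall with its cap, free to lift. This point is its centre, half-way up (41 mm above its foot); the sides are straight up to 56 mm. z is its upright axis. Round, so its yaw means nothing.
- largest_center (a point): The largest of four upright brown-glass reagent bottles with white label bands and blue screw caps: body 50 mm in diameter, 98 mm tall with its cap, free to lift. This point is its centre, half-way up (49 mm above its foot); the sides are straight up to 70 mm. z is its upright axis. Round, so its yaw means nothing.
- pad_1: Black round rubber pad, 60 mm across, fixed on the wooden bottle tray, number 1 of four in a row counted from the robot's left (+y). Origin: centre of its top face, 14 mm above the table; y axis along the row to the left (pads 80 mm apart), x across it, away from the robot. Tray 130 x 400 mm: its rim, 57 mm across from the pad centres, is 4 mm above the pads; its end boards, 70 mm past the end pads, 40 mm high.
- pad_2: Black round rubber pad, 60 mm across, fixed on the wooden bottle tray, number 2 of four in a row counted from the robot's left (+y). Origin: centre of its top face, 14 mm above the table; y axis along the row to the left (pads 80 mm apart), x across it, away from the robot. 
- pad_3: Black round rubber pad, 60 mm across, fixed on the wooden bottle tray, number 3 of four in a row counted from the robot's left (+y). Origin: centre of its top face, 14 mm above the table; y axis along the row to the left (pads 80 mm apart), x across it, away from the robot. 
- pad_4: Black round rubber pad, 60 mm across, fixed on the wooden bottle tray, number 4 of four in a row counted from the robot's left (+y). Origin: centre of its top face, 14 mm above the table; y axis along the row to the left (pads 80 mm apart), x across it, away from the robot. Tray 130 x 400 mm: its rim, 57 mm across from the pad centres, is 4 mm above the pads; its end boards, 70 mm past the end pads, 40 mm high.
- analyser: Bench gas analyser: grey instrument with orange sides, sloping white panel with screen and keys, carrying handle and two black hose fittings on top; 190 mm deep (x), 140 mm wide (y), 112 mm high. Heavy, does not move. It stands beside either the left or the right end of the tray. Origin: centre of its underside.
- calculator: Black desk calculator with grey keys lying flat beside the other end of the tray, 155 x 110 x 24 mm, loose, a bystander. Origin: centre of its underside.
There are look-alikes about, which are no part of the job. Leave any purple look-alike of the part that bears largest_center alone.

How it is judged (in metres and radians):
At the end, for the whole second after the job is handed in: All four bottles stand on the pads in order of size, the largest on the end pad next to the analyser and the smallest on the end pad farthest from it, each within 15 mm of its pad's centre, foot on the pad (height within 5 mm), upright within 0.1 rad, and at rest (((y of analyser in the frame of pad_1 above 0 m and horizontal distance between largest_center and pad_1 below 0.015 m and z of largest_center in the frame of pad_1 between 0.044 and 0.054 m and horizontal distance between large_center and pad_2 below 0.015 m and z of large_center in the frame of pad_2 between 0.036 and 0.046 m and horizontal distance between small_center and pad_3 below 0.015 m and z of small_center in the frame of pad_3 between 0.029 and 0.039 m and horizontal distance between smallest_center and pad_4 below 0.015 m and z of smallest_center in the frame of pad_4 between 0.022 and 0.032 m) or (y of analyser in the frame of pad_4 below 0 m and horizontal distance between smallest_center and pad_1 below 0.015 m and z of smallest_center in the frame of pad_1 between 0.022 and 0.032 m and horizontal distance between small_center and pad_2 below 0.015 m and z of small_center in the frame of pad_2 between 0.029 and 0.039 m and horizontal distance between large_center and pad_3 below 0.015 m and z of large_center in the frame of pad_3 between 0.036 and 0.046 m and horizontal distance between largest_center and pad_4 below 0.015 m and z of largest_center in the frame of pad_4 between 0.044 and 0.054 m)) and angle between each of smallest_center, small_center, large_center, largest_center's own z axis and vertical below 0.1 rad and linear speed of each of bottle_smallest, bottle_small, bottle_large, bottle_largest below 0.02 m/s); the robot touches nothing.
It fails at once if a bottle is tipped over (angle between any of smallest_center, small_center, large_center, largest_center's own z axis and vertical above 0.6 rad).
It fails at once if a bottle is let fall (touched by nothing and faster than 0.5 m/s: a fall of more than about 13 mm) ((contact force between bottle_smallest and anything else below 0.01 N and linear speed of bottle_smallest above 0.5 m/s) or (contact force between bottle_small and anything else below 0.01 N and linear speed of bottle_small above 0.5 m/s) or (contact force between bottle_large and anything else below 0.01 N and linear speed of bottle_large above 0.5 m/s) or (contact force between bottle_largest and anything else below 0.01 N and linear speed of bottle_largest above 0.5 m/s)).
It fails at once if the calculator is shifted by more than 30 mm (distance of calculator from where it was at the start of the episode above 0.03 m).
It also fails if it takes over 104 s, if anything falls off the work surface, if the arm or the gripper's body presses on something with over 40 N, if the wrist force passes 120 N, or if a joint passes its speed limit or range.

## Working session

There is one attempt and no reset: what is moved stays moved. The work goes in short steps, Python scripts to look and compute and a tool call to move; the robot and the scene stay as the last step left them, time stands still between calls to the robot, and variables do not carry over. Pictures are saved under pics/ and viewed, at most 14 in all, crops included, and the job is handed in when it is done.

Besides the shell and the picture viewer there is one more tool, called after "Emit:" by a JSON object that holds its "name" and its "arguments", one argument or row to a line. apply_moves: Moves the arm, as the interface text tells. Its arguments: {"type":"object","properties":{"deltas":{"type":"array","items":{"type":"object","properties":{"rx":{"type":"number"},"ry":{"type":"number"},"rz":{"type":"number"},"x":{"type":"number"},"y":{"type":"number"},"z":{"type":"number"},"hand":{"type":"number"}}}},"squeeze":{"type":"number"}},"required":["deltas"]}

```bash
mkdir -p pics; cat > h.py <<'E'
import numpy as np,cv2
from station import robot,cams
def snap(n,f):
    s=cams.snapshot(n); cv2.imwrite(f'pics/{f}.png',s['image'][...,::-1]); np.savez(f'{f}.npz',**s); return s
def cloud(s):
    z=s['range_z']; v,u=np.indices(z.shape)
    p=np.stack([(u-s['cx'])/s['fx']*z,(v-s['cy'])/s['fy']*z,z],-1)
    w=(p-s['t'])@s['R']; w[z==0]=np.nan; return w
E
python3 - <<'E'
from h import *
a=snap('scene','sc0');b=snap('side','si0')
cv2.imwrite('pics/both0.png',cv2.resize(np.hstack([a['image'],b['image']])[...,::-1],(800,300)))
for s in(a,b):print(s['fx'],-s['R'].T@s['t'],s['R'][2])
print(robot.get_state())
E
```

```text
401.78119726101966 [1.0151887  0.78753544 0.89915495] [-0.40013435 -0.62439489 -0.67083792]
456.59422093271036 [0.31523476 1.10139718 0.99613643] [ 0.12891485 -0.7619004  -0.63473517]
{'time': 0.1, 'joints': array([-7.30824543e+01,  2.83131581e+01,  7.71237478e+01, -1.67594342e-03,
        7.46277856e+01, -5.47036136e+00]), 'joint_velocities': array([ 0.08612041, -0.07134539, -0.14587472,  0.00260583,  0.05579497,
       -0.08373375]), 'effort': array([ 3.33191019e-03, -8.83586311e+01, -3.84562433e+01, -2.78293292e-04,
        5.25696683e-03, -3.32469915e-05]), 'eef_pos': array([ 0.23796463, -0.57758942,  0.24173898]), 'tool_rot': array([-1.79935449e+02, -4.55895946e-03,  2.23883497e+01]), 'force': array([ 0.73536468,  0.88688827, -0.77999751]), 'moment': array([ 0.00095186,  0.00214406, -0.05423223]), 'grasp_force': 0.0, 'grip_width': 0.08540774175837312}
```

View pics/sc0.png

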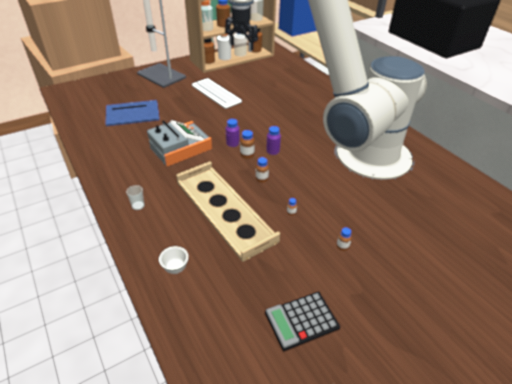

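View pics/si0.png

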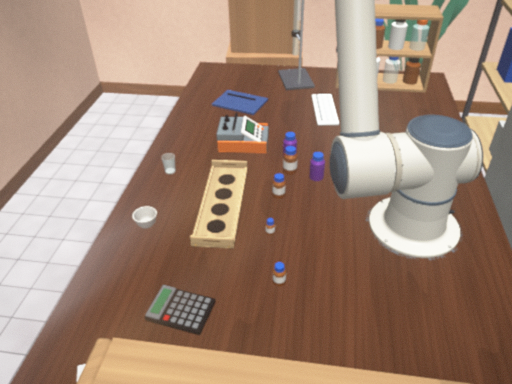

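The scene view shows four brown bottles: (247,143) largest, (262,168), (344,238) and (291,205) smallest. There are purple look-alikes at (232,132) and (273,140). The analyser is at (180,142), at the tray's −y end, and the calculator is at (302,320), off the other end, so the largest goes on pad_4. Next I'll measure caps, bodies and pads.

```bash
cat > m.py <<'E'
from h import *
for n in('sc0','si0'):
    s=dict(np.load(n+'.npz')); w=cloud(s); hsv=cv2.cvtColor(s['image'],cv2.COLOR_RGB2HSV)
    print(n)
    ok=(w[...,0]>.2)&(w[...,0]<1.)&(abs(w[...,1])<.6)
    blue=ok&(hsv[...,0]>100)&(hsv[...,0]<126)&(hsv[...,1]>130)&(hsv[...,2]>90)&(w[...,2]>.03)&(w[...,2]<.13)
    k,l,st,c=cv2.connectedComponentsWithStats(blue.astype(np.uint8))
    C=-s['R'].T@s['t']
    for i in range(1,k):
        if st[i,4]<12: continue
        p=w[l==i]; zt=np.nanpercentile(p[:,2],90); top=p[p[:,2]>zt-.004]
        # surrounding body: points within 30mm horizontally and above table
        m=np.nanmean(top,0); d=np.hypot(w[...,0]-m[0],w[...,1]-m[1])
        q=(d<.035)&(w[...,2]>.012)&(w[...,2]<zt*.6)
        hue=np.median(hsv[q][:,0]) if q.any() else -1
        print('cap',c[i].round(),st[i,4],'top',m.round(3),'zt',zt.round(3),'bodyhue',hue)
    blk=ok&(hsv[...,2]<60)&(w[...,2]>.004)&(w[...,2]<.03)
    k,l,st,c=cv2.connectedComponentsWithStats(blk.astype(np.uint8))
    for i in range(1,k):
        if st[i,4]<60: continue
        cn=max(cv2.findContours((l==i).astype(np.uint8),0,2)[0],key=len)
        (u,v),ax,_=cv2.fitEllipse(cn)
        r=s['R'].T@np.array([(u-s['cx'])/s['fx'],(v-s['cy'])/s['fy'],1]); P=C+r*(.014-C[2])/r[2]
        print('pad',(round(u),round(v)),st[i,4],P.round(4),'z',np.nanmedian(w[l==i][:,2]).round(3))
    an=ok&(hsv[...,0]<14)&(hsv[...,1]>170)&(w[...,2]>.01)
    print('orange',np.nanmin(w[an],0).round(3),np.nanmax(w[an],0).round(3))
a,b=[np.load(n+'.npz')['image'][r] for n,r in(('sc0',np.s_[110:260,170:370]),('si0',np.s_[120:300,180:350]))]
cv2.imwrite('pics/crop.png',np.hstack([cv2.resize(x,(400,400),interpolation=2) for x in(a,b)])[...,::-1])
E
python3 m.py
```

```text
sc0
cap [232. 123.] 65 top [ 0.421 -0.324  0.096] zt 0.097 bodyhue 138.0
cap [274. 131.] 66 top [ 0.314 -0.207  0.095] zt 0.097 bodyhue 138.0
cap [247. 134.] 62 top [ 0.412 -0.232  0.096] zt 0.098 bodyhue 18.0
cap [262. 162.] 57 top [ 0.437 -0.09   0.08 ] zt 0.082 bodyhue 17.0
cap [292. 201.] 27 top [0.443 0.095 0.053] zt 0.054 bodyhue 15.0
cap [346. 232.] 60 top [0.394 0.282 0.066] zt 0.068 bodyhue 18.0
pad (205, 186) 101 [ 0.6251 -0.1387  0.014 ] z 0.012
pad (218, 200) 114 [ 0.6206 -0.0591  0.014 ] z 0.012
pad (231, 215) 137 [0.6157 0.0207 0.014 ] z 0.012
pad (246, 231) 157 [0.611  0.1007 0.014 ] z 0.012
pad (308, 303) 285 [0.598  0.3901 0.014 ] z 0.013
orange [ 0.396 -0.466  0.01 ] [0.691 0.458 0.072]
si0
cap [290. 136.] 62 top [ 0.419 -0.326  0.098] zt 0.099 bodyhue 142.0
cap [290. 149.] 70 top [ 0.409 -0.234  0.098] zt 0.1 bodyhue 13.0
cap [318. 156.] 71 top [ 0.312 -0.208  0.098] zt 0.1 bodyhue 139.0
cap [279. 177.] 55 top [ 0.434 -0.091  0.082] zt 0.084 bodyhue 13.0
cap [270. 221.] 29 top [0.44  0.093 0.054] zt 0.055 bodyhue 13.0
cap [279. 266.] 72 top [0.391 0.282 0.068] zt 0.07 bodyhue 14.0
pad (211, 401) 143 [0.4992 0.6416 0.014 ] z 0.015
orange [ 0.384 -0.469  0.01 ] [0.69  0.457 0.063]
```

View pics/crop.png

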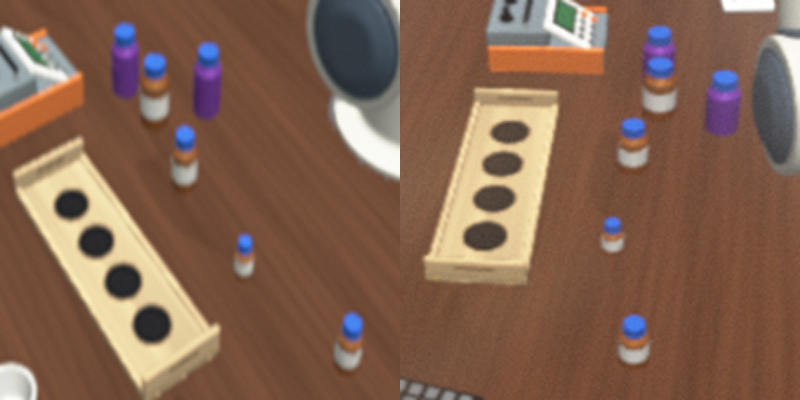

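The crop confirms the choice: the brown largest bottle at crop (154,90) stands between purple ones at (125,60) and (207,80). The analyser is at −y, so the target order is pad_4 largest, pad_3 large, pad_2 small, pad_1 smallest. I'll close on the largest along about 40° to miss the purple ones (yaw 130). Moving above it now.

Emit:
{"name": "apply_moves", "arguments": {
  "deltas": [
    {"x":4,"y":8,"rz":11},
    {"x":9,"y":17,"rz":22},
    {"x":13,"y":26,"rz":33},
    {"x":17.2,"y":34.5,"rz":44},
    {"x":17.2,"y":34.5,"rz":55},
    {"x":17.2,"y":34.5,"rz":66},
    {"x":17.2,"y":34.5,"rz":70},
    {"x":17.2,"y":34.5,"rz":70},
    {"x":17.2,"y":34.5,"rz":70},
    {"x":17.2,"y":34.5,"rz":70}
  ],
  "squeeze": 35
}}

```text
invalid input
```

Emit:
{"name": "apply_moves", "arguments": {
  "deltas": [
    {"rz":38},
    {"rz":38},
    {"rz":38},
    {"rz":38},
    {"rz":38},
    {"rz":38},
    {"rz":38},
    {"rz":38}
  ]
}}

```text
invalid input
```

```bash
cat > w.py <<'E'
import sys
from h import *
from scipy.spatial.transform import Rotation as Ro
# wrist view -> world cloud; list blue caps and black pads
def wrist(f):
    st=robot.get_state(); s=snap('wrist',f)
    R=Ro.from_euler('xyz',st['tool_rot'],degrees=True).as_matrix(); M=s['mount']
    A=R@M[:3,:3]; o=R@M[:3,3]+st['eef_pos']
    s['R']=A.T; s['t']=-A.T@o
    return st,s
def report(f):
    st,s=wrist(f); w=cloud(s); hsv=cv2.cvtColor(s['image'],cv2.COLOR_RGB2HSV); C=-s['R'].T@s['t']
    print('tcp',st['eef_pos'].round(4),st['tool_rot'].round(2),'w',round(st['grip_width'],4),'F',st['force'].round(1),'t',st['time'])
    def ray(u,v,z):
        r=s['R'].T@np.array([(u-s['cx'])/s['fx'],(v-s['cy'])/s['fy'],1]); return C+r*(z-C[2])/r[2]
    blue=((hsv[...,0]>100)&(hsv[...,0]<126)&(hsv[...,1]>130)&(hsv[...,2]>80)&(w[...,2]<.14)&(w[...,2]>.03))
    blk=(hsv[...,2]<70)&(w[...,2]>.004)&(w[...,2]<.03)
    for nm,m in(('cap',blue),('pad',blk)):
        k,l,q,c=cv2.connectedComponentsWithStats(m.astype(np.uint8))
        for i in range(1,k):
            if q[i,4]<150: continue
            mm=l==i; z=.014
            if nm=='cap':
                z=np.nanpercentile(w[mm][:,2],80); mm&=w[...,2]>z-.003
            cn=max(cv2.findContours(mm.astype(np.uint8),0,2)[0],key=len)
            if len(cn)<10: continue
            P=w[mm]; (u,v),ax,_=cv2.fitEllipse(cv2.convexHull(cn))
            print(nm,(round(u),round(v)),q[i,:4],'z',np.nanmedian(P[:,2]).round(4),'xy',ray(u,v,z)[:2].round(4),'extent',(np.nanmax(P,0)-np.nanmin(P,0))[:2].round(3))
if __name__=='__main__': report(sys.argv[1])
E
python3 w.py w1
```

```text
tcp [ 0.238  -0.5776  0.2417] [-179.94   -0.     22.39] w 0.0854 F [ 0.7  0.9 -0.8] t 0.1
```

View pics/w1.png

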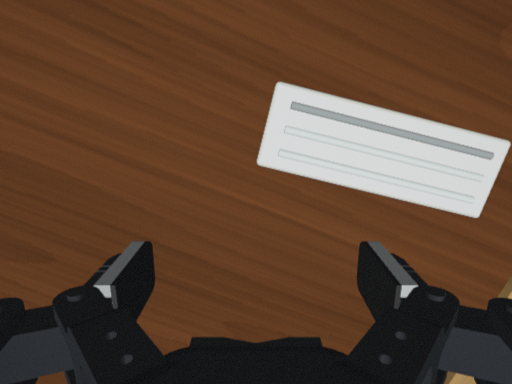

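The wrist view shows the table and a white keyboard, since the arm hasn't moved. The moves were refused, so I'll give every key in full.

Emit:
{"name": "apply_moves", "arguments": {
  "deltas": [
    {"rx":0,"ry":0,"rz":11,"x":4,"y":8,"z":0,"hand":0},
    {"rx":0,"ry":0,"rz":22,"x":9,"y":17,"z":0,"hand":0},
    {"rx":0,"ry":0,"rz":33,"x":13,"y":26,"z":0,"hand":0},
    {"rx":0,"ry":0,"rz":44,"x":17.2,"y":34.5,"z":0,"hand":0},
    {"rx":0,"ry":0,"rz":55,"x":17.2,"y":34.5,"z":0,"hand":0},
    {"rx":0,"ry":0,"rz":66,"x":17.2,"y":34.5,"z":0,"hand":0},
    {"rx":0,"ry":0,"rz":70,"x":17.2,"y":34.5,"z":0,"hand":0},
    {"rx":0,"ry":0,"rz":70,"x":17.2,"y":34.5,"z":0,"hand":0},
    {"rx":0,"ry":0,"rz":70,"x":17.2,"y":34.5,"z":0,"hand":0},
    {"rx":0,"ry":0,"rz":70,"x":17.2,"y":34.5,"z":0,"hand":0}
  ],
  "squeeze": 35
}}

```text
time: 0.98
eef_pos: [0.4112, -0.2283, 0.2422]
tool_rot: [180.0, -0.1, 92.9]
force: [-1.1, -1.1, -0.7]
grip_width: 0.0857
grasp_force: 0.0
```

Emit:
{"name": "apply_moves", "arguments": {
  "deltas": [
    {"rx":0,"ry":0,"rz":38,"x":0,"y":-0.5,"z":0,"hand":0},
    {"rx":0,"ry":0,"rz":38,"x":0,"y":-0.5,"z":0,"hand":0},
    {"rx":0,"ry":0,"rz":38,"x":0,"y":-0.5,"z":0,"hand":0},
    {"rx":0,"ry":0,"rz":38,"x":0,"y":-0.5,"z":0,"hand":0},
    {"rx":0,"ry":0,"rz":38,"x":0,"y":-0.5,"z":0,"hand":0},
    {"rx":0,"ry":0,"rz":38,"x":0,"y":-0.5,"z":0,"hand":0},
    {"rx":0,"ry":0,"rz":38,"x":0,"y":-0.5,"z":0,"hand":0},
    {"rx":0,"ry":0,"rz":38,"x":0,"y":-0.5,"z":0,"hand":0}
  ]
}}

```text
time: 1.65
eef_pos: [0.41, -0.2378, 0.2422]
tool_rot: [-180.0, -0.0, 130.3]
force: [0.3, 0.6, 0.6]
grip_width: 0.0855
grasp_force: 0.0
```

```bash
python3 w.py w2
```

```text
tcp [ 0.41   -0.2378  0.2422] [-1.8000e+02 -1.0000e-02  1.3028e+02] w 0.0855 F [0.3 0.6 0.6] t 1.65
cap (393, 64) [369  45  43  41] z 0.0813 xy [ 0.4332 -0.0956] extent [0.029 0.03 ]
cap (183, 76) [160  52  50  50] z 0.0975 xy [ 0.3123 -0.2116] extent [0.035 0.035]
cap (257, 179) [236 155  43  45] z 0.0975 xy [ 0.4087 -0.2368] extent [0.034 0.035]
cap (199, 262) [179 237  43  44] z 0.0975 xy [ 0.4185 -0.328 ] extent [0.035 0.035]
pad (509, 164) [482 138  30  52] z 0.0133 xy [ 0.6168 -0.0629] extent [0.052 0.048]
pad (456, 220) [430 196  52  48] z 0.0133 xy [ 0.6219 -0.1424] extent [0.058 0.057]
```

View pics/w2.png

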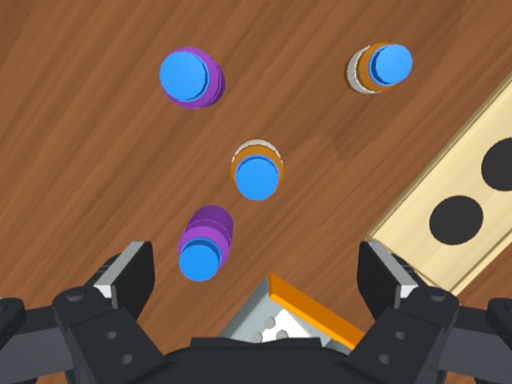

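The wrist view shows the target's cap at (257,179), the purple caps at (183,76) and (199,262), and pad_4 at (456,220). Cap heights and sizes match the description, and the closing line is clear. Descending.

Emit:
{"name": "apply_moves", "arguments": {
  "deltas": [
    {"rx":0,"ry":0,"rz":0,"x":0,"y":0.2,"z":-3,"hand":0},
    {"rx":0,"ry":0,"rz":0,"x":0,"y":0.2,"z":-6,"hand":0},
    {"rx":0,"ry":0,"rz":0,"x":0,"y":0.2,"z":-9,"hand":0},
    {"rx":0,"ry":0,"rz":0,"x":0,"y":0.2,"z":-12,"hand":0},
    {"rx":0,"ry":0,"rz":0,"x":0,"y":0.2,"z":-14.5,"hand":0},
    {"rx":0,"ry":0,"rz":0,"x":0,"y":0.2,"z":-16.5,"hand":0},
    {"rx":0,"ry":0,"rz":0,"x":0,"y":0.2,"z":-18,"hand":0},
    {"rx":0,"ry":0,"rz":0,"x":0,"y":0.2,"z":-19.6,"hand":0},
    {"rx":0,"ry":0,"rz":0,"x":0,"y":0.2,"z":-19.6,"hand":0}
  ]
}}

```text
time: 2.45
eef_pos: [0.4092, -0.2352, 0.0441]
tool_rot: [-180.0, -0.2, 130.3]
force: [-0.3, -0.2, -0.8]
grip_width: 0.0853
grasp_force: 0.0
```

Emit:
{"name": "apply_moves", "arguments": {
  "deltas": [
    {"rx":0,"ry":0,"rz":0,"x":0,"y":0,"z":0,"hand":0.2},
    {"rx":0,"ry":0,"rz":0,"x":0,"y":0,"z":0,"hand":0.3},
    {"rx":0,"ry":0,"rz":0,"x":0,"y":0,"z":0,"hand":0.4},
    {"rx":0,"ry":0,"rz":0,"x":0,"y":0,"z":0,"hand":0.5},
    {"rx":0,"ry":0,"rz":0,"x":0,"y":0,"z":0,"hand":0.7},
    {"rx":0,"ry":0,"rz":0,"x":0,"y":0,"z":0,"hand":1},
    {"rx":0,"ry":0,"rz":0,"x":0,"y":0,"z":0,"hand":1},
    {"rx":0,"ry":0,"rz":0,"x":0,"y":0,"z":0,"hand":1},
    {"rx":0,"ry":0,"rz":0,"x":0,"y":0,"z":0,"hand":1},
    {"rx":0,"ry":0,"rz":0,"x":0,"y":0,"z":0,"hand":1}
  ]
}}

```text
time: 3.28
eef_pos: [0.4106, -0.2363, 0.0474]
tool_rot: [180.0, 0.1, 130.4]
force: [-1.9, 0.6, 7.1]
grip_width: 0.0492
grasp_force: 34.9
```

Emit:
{"name": "apply_moves", "arguments": {
  "deltas": [
    {"rx":0,"ry":0,"rz":0,"x":0,"y":0,"z":0.5,"hand":1},
    {"rx":0,"ry":0,"rz":0,"x":0,"y":0,"z":1.5,"hand":1},
    {"rx":0,"ry":0,"rz":0,"x":0,"y":0,"z":3.5,"hand":1},
    {"rx":0,"ry":0,"rz":0,"x":0,"y":0,"z":6,"hand":1},
    {"rx":0,"ry":0,"rz":0,"x":0,"y":0,"z":9,"hand":1},
    {"rx":0,"ry":0,"rz":0,"x":0,"y":0,"z":12,"hand":1},
    {"rx":0,"ry":0,"rz":0,"x":0,"y":0,"z":13,"hand":1},
    {"rx":0,"ry":0,"rz":0,"x":0,"y":0,"z":13,"hand":1}
  ]
}}

```text
time: 3.95
eef_pos: [0.4112, -0.2367, 0.1795]
tool_rot: [179.9, 0.3, 130.4]
force: [0.5, -0.7, -1.7]
grip_width: 0.0494
grasp_force: 36.9
```

Emit:
{"name": "apply_moves", "arguments": {
  "deltas": [
    {"rx":0,"ry":0,"rz":-5,"x":1,"y":0.5,"z":0,"hand":1},
    {"rx":0,"ry":0,"rz":-10,"x":3,"y":1.5,"z":0,"hand":1},
    {"rx":0,"ry":0,"rz":-15,"x":6,"y":3,"z":0,"hand":1},
    {"rx":0,"ry":0,"rz":-20,"x":9,"y":4.5,"z":0,"hand":1},
    {"rx":0,"ry":0,"rz":-25,"x":12,"y":6,"z":0,"hand":1},
    {"rx":0,"ry":0,"rz":-30,"x":15,"y":7,"z":0,"hand":1},
    {"rx":0,"ry":0,"rz":-34,"x":18,"y":8,"z":0,"hand":1},
    {"rx":0,"ry":0,"rz":-37,"x":20,"y":9,"z":0,"hand":1},
    {"rx":0,"ry":0,"rz":-37,"x":21.3,"y":9.5,"z":0,"hand":1},
    {"rx":0,"ry":0,"rz":-37,"x":21.3,"y":9.5,"z":0,"hand":1}
  ]
}}

```text
time: 4.78
eef_pos: [0.6249, -0.1395, 0.175]
tool_rot: [-180.0, -0.0, 93.5]
force: [-0.7, 0.6, -2.7]
grip_width: 0.0491
grasp_force: 36.9
```

```bash
python3 w.py w3
```

```text
tcp [ 0.6249 -0.1395  0.175 ] [-1.800e+02 -3.000e-02  9.346e+01] w 0.0491 F [-0.7  0.6 -2.7] t 4.7833
cap (-2, 116) [  0 100   8  32] z 0.0698 xy [ 0.446  -0.0963] extent [0.006 0.02 ]
pad (255, -17) [225   0  61  18] z 0.0135 xy [0.6145 0.0112] extent [0.046 0.014]
pad (255, 84) [220  47  71  74] z 0.0135 xy [ 0.6188 -0.0622] extent [0.058 0.058]
pad (255, 179) [223 147  65  42] z 0.0135 xy [ 0.6238 -0.1421] extent [0.057 0.039]
```

View pics/w3.png

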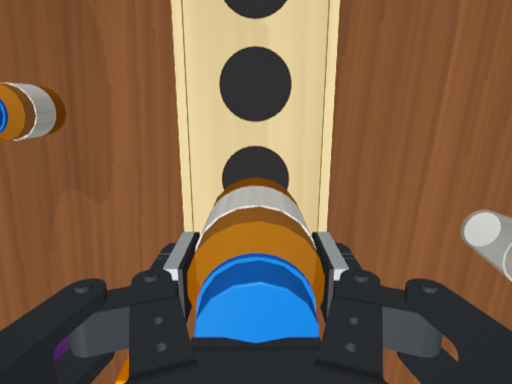

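The wrist view shows the bottle held upright, with pad_4's visible edge at (255,179) and pad_3 fully seen at (255,84). The wrist and scene cameras agree within 3 mm. Lowering onto pad_4.

Emit:
{"name": "apply_moves", "arguments": {
  "deltas": [
    {"rx":0,"ry":0,"rz":0,"x":-0.1,"y":-0.2,"z":-1,"hand":1},
    {"rx":0,"ry":0,"rz":0,"x":-0.1,"y":-0.2,"z":-3,"hand":1},
    {"rx":0,"ry":0,"rz":0,"x":-0.1,"y":-0.2,"z":-5,"hand":1},
    {"rx":0,"ry":0,"rz":0,"x":-0.1,"y":-0.2,"z":-7,"hand":1},
    {"rx":0,"ry":0,"rz":0,"x":-0.1,"y":-0.2,"z":-8.7,"hand":1},
    {"rx":0,"ry":0,"rz":0,"x":-0.1,"y":-0.2,"z":-9.8,"hand":1},
    {"rx":0,"ry":0,"rz":0,"x":-0.1,"y":-0.2,"z":-10.5,"hand":1},
    {"rx":0,"ry":0,"rz":0,"x":-0.1,"y":-0.2,"z":-10.8,"hand":1},
    {"rx":0,"ry":0,"rz":0,"x":-0.1,"y":-0.2,"z":-10.8,"hand":1},
    {"rx":0,"ry":0,"rz":0,"x":-0.1,"y":-0.2,"z":-10.8,"hand":1}
  ]
}}

```text
time: 5.67
eef_pos: [0.6223, -0.1431, 0.0689]
tool_rot: [180.0, 0.0, 93.4]
force: [0.3, -0.1, -1.7]
grip_width: 0.0492
grasp_force: 36.9
```

Emit:
{"name": "apply_moves", "arguments": {
  "deltas": [
    {"rx":0,"ry":0,"rz":0,"x":0,"y":0,"z":-0.15,"hand":1},
    {"rx":0,"ry":0,"rz":0,"x":0,"y":0,"z":-0.3,"hand":1},
    {"rx":0,"ry":0,"rz":0,"x":0,"y":0,"z":-0.3,"hand":1},
    {"rx":0,"ry":0,"rz":0,"x":0,"y":0,"z":-0.3,"hand":1},
    {"rx":0,"ry":0,"rz":0,"x":0,"y":0,"z":-0.3,"hand":1},
    {"rx":0,"ry":0,"rz":0,"x":0,"y":0,"z":-0.3,"hand":1}
  ]
}}

```text
time: 6.17
eef_pos: [0.6221, -0.1429, 0.0654]
tool_rot: [180.0, 0.0, 93.4]
force: [0.9, 0.1, -1.5]
grip_width: 0.0486
grasp_force: 36.9
```

Emit:
{"name": "apply_moves", "arguments": {
  "deltas": [
    {"rx":0,"ry":0,"rz":0,"x":0.1,"y":0.1,"z":-0.1,"hand":1},
    {"rx":0,"ry":0,"rz":0,"x":0.2,"y":0.2,"z":-0.2,"hand":1},
    {"rx":0,"ry":0,"rz":0,"x":0.2,"y":0.2,"z":-0.3,"hand":1},
    {"rx":0,"ry":0,"rz":0,"x":0.2,"y":0.2,"z":-0.35,"hand":1},
    {"rx":0,"ry":0,"rz":0,"x":0.2,"y":0.2,"z":-0.35,"hand":1},
    {"rx":0,"ry":0,"rz":0,"x":0.2,"y":0.2,"z":-0.35,"hand":1}
  ]
}}

```text
time: 6.67
eef_pos: [0.624, -0.1409, 0.0617]
tool_rot: [-180.0, -0.0, 93.4]
force: [0.3, 0.3, -1.8]
grip_width: 0.0489
grasp_force: 36.9
```

Emit:
{"name": "apply_moves", "arguments": {
  "deltas": [
    {"rx":0,"ry":0,"rz":0,"x":0,"y":0,"z":-0.05,"hand":1},
    {"rx":0,"ry":0,"rz":0,"x":0,"y":0,"z":-0.1,"hand":1},
    {"rx":0,"ry":0,"rz":0,"x":0,"y":0,"z":-0.15,"hand":1},
    {"rx":0,"ry":0,"rz":0,"x":0,"y":0,"z":-0.2,"hand":1},
    {"rx":0,"ry":0,"rz":0,"x":0,"y":0,"z":-0.2,"hand":1}
  ]
}}

```text
time: 7.08
eef_pos: [0.6241, -0.1409, 0.0614]
tool_rot: [180.0, 0.0, 93.4]
force: [-9.0, 2.5, 23.9]
grip_width: 0.0492
grasp_force: 39.1
```

Contact made at the expected height. Releasing and rising.

Emit:
{"name": "apply_moves", "arguments": {
  "deltas": [
    {"rx":0,"ry":0,"rz":0,"x":0,"y":0,"z":0.1,"hand":1},
    {"rx":0,"ry":0,"rz":0,"x":0,"y":0,"z":0.1,"hand":0.4},
    {"rx":0,"ry":0,"rz":0,"x":0,"y":0,"z":0.1,"hand":0.2},
    {"rx":0,"ry":0,"rz":0,"x":0,"y":0,"z":0.1,"hand":0},
    {"rx":0,"ry":0,"rz":0,"x":0,"y":0,"z":0.1,"hand":0},
    {"rx":0,"ry":0,"rz":0,"x":0,"y":0,"z":0.1,"hand":0},
    {"rx":0,"ry":0,"rz":0,"x":0,"y":0,"z":0.1,"hand":0},
    {"rx":0,"ry":0,"rz":0,"x":0,"y":0,"z":0.1,"hand":0}
  ]
}}

```text
time: 7.75
eef_pos: [0.624, -0.1409, 0.0607]
tool_rot: [-180.0, -0.0, 93.4]
force: [0.3, 0.1, -0.3]
grip_width: 0.0853
grasp_force: 0.0
```

Emit:
{"name": "apply_moves", "arguments": {
  "deltas": [
    {"rx":0,"ry":0,"rz":0,"x":0,"y":0,"z":1,"hand":0},
    {"rx":0,"ry":0,"rz":0,"x":0,"y":0,"z":3,"hand":0},
    {"rx":0,"ry":0,"rz":0,"x":0,"y":0,"z":6,"hand":0},
    {"rx":0,"ry":0,"rz":0,"x":0,"y":0,"z":9,"hand":0},
    {"rx":0,"ry":0,"rz":0,"x":0,"y":0,"z":12,"hand":0},
    {"rx":0,"ry":0,"rz":0,"x":0,"y":0,"z":15,"hand":0},
    {"rx":0,"ry":0,"rz":0,"x":0,"y":0,"z":18,"hand":0},
    {"rx":0,"ry":0,"rz":0,"x":0,"y":0,"z":18,"hand":0},
    {"rx":0,"ry":0,"rz":0,"x":0,"y":0,"z":18,"hand":0}
  ]
}}

```text
time: 8.5
eef_pos: [0.6248, -0.1411, 0.2433]
tool_rot: [179.8, 0.1, 93.4]
force: [-0.5, -0.3, -0.1]
grip_width: 0.0853
grasp_force: 0.0
```

```bash
python3 w.py w4
```

```text
tcp [ 0.6248 -0.1411  0.2433] [1.7978e+02 8.0000e-02 9.3390e+01] w 0.0853 F [-0.5 -0.3 -0.1] t 8.5
cap (33, 108) [14 90 47 37] z 0.0816 xy [ 0.4352 -0.095 ] extent [0.03  0.029]
cap (254, 183) [232 158  45  46] z 0.1115 xy [ 0.6231 -0.1407] extent [0.035 0.034]
pad (254, -3) [224   0  61  32] z 0.0135 xy [0.6138 0.0175] extent [0.058 0.03 ]
pad (254, 85) [226  56  57  59] z 0.0135 xy [ 0.6187 -0.0623] extent [0.057 0.057]
pad (255, 162) [229 137  53  27] z 0.0136 xy [ 0.6239 -0.1418] extent [0.056 0.026]
```

Largest bottle is placed within 2 mm of pad_4 (cap top 0.1115 as expected). Next: the large bottle.

Emit:
{"name": "apply_moves", "arguments": {
  "deltas": [
    {"rx":0,"ry":0,"rz":0,"x":-3,"y":0.7,"z":0,"hand":0},
    {"rx":0,"ry":0,"rz":0,"x":-7,"y":1.7,"z":0,"hand":0},
    {"rx":0,"ry":0,"rz":0,"x":-11,"y":2.7,"z":0,"hand":0},
    {"rx":0,"ry":0,"rz":0,"x":-15,"y":3.7,"z":0,"hand":0},
    {"rx":0,"ry":0,"rz":0,"x":-18,"y":4.5,"z":0,"hand":0},
    {"rx":0,"ry":0,"rz":0,"x":-19,"y":4.7,"z":0,"hand":0},
    {"rx":0,"ry":0,"rz":0,"x":-19,"y":4.7,"z":-2,"hand":0},
    {"rx":0,"ry":0,"rz":0,"x":-19,"y":4.7,"z":-5,"hand":0},
    {"rx":0,"ry":0,"rz":0,"x":-19,"y":4.7,"z":-8,"hand":0},
    {"rx":0,"ry":0,"rz":0,"x":-19,"y":4.7,"z":-8,"hand":0}
  ]
}}

```text
time: 9.38
eef_pos: [0.4314, -0.093, 0.1566]
tool_rot: [-179.6, -0.2, 93.4]
force: [-2.0, -0.2, 0.1]
grip_width: 0.0854
grasp_force: 0.0
```

Emit:
{"name": "apply_moves", "arguments": {
  "deltas": [
    {"rx":0,"ry":0,"rz":0,"x":0,"y":0,"z":-2,"hand":0},
    {"rx":0,"ry":0,"rz":0,"x":0,"y":0,"z":-5,"hand":0},
    {"rx":0,"ry":0,"rz":0,"x":0,"y":0,"z":-8,"hand":0},
    {"rx":0,"ry":0,"rz":0,"x":0,"y":0,"z":-10.5,"hand":0},
    {"rx":0,"ry":0,"rz":0,"x":0,"y":0,"z":-12,"hand":0},
    {"rx":0,"ry":0,"rz":0,"x":0,"y":0,"z":-12.7,"hand":0},
    {"rx":0,"ry":0,"rz":0,"x":0,"y":0,"z":-12.7,"hand":0},
    {"rx":0,"ry":0,"rz":0,"x":0,"y":0,"z":-12.7,"hand":0}
  ]
}}

```text
time: 10.05
eef_pos: [0.4344, -0.094, 0.0344]
tool_rot: [-180.0, -0.0, 93.4]
force: [0.1, -0.8, -0.6]
grip_width: 0.0857
grasp_force: 0.0
```

Emit:
{"name": "apply_moves", "arguments": {
  "deltas": [
    {"rx":0,"ry":0,"rz":0,"x":0,"y":0,"z":0,"hand":0.2},
    {"rx":0,"ry":0,"rz":0,"x":0,"y":0,"z":0,"hand":0.3},
    {"rx":0,"ry":0,"rz":0,"x":0,"y":0,"z":0,"hand":0.4},
    {"rx":0,"ry":0,"rz":0,"x":0,"y":0,"z":0,"hand":0.5},
    {"rx":0,"ry":0,"rz":0,"x":0,"y":0,"z":0,"hand":0.7},
    {"rx":0,"ry":0,"rz":0,"x":0,"y":0,"z":0,"hand":1},
    {"rx":0,"ry":0,"rz":0,"x":0,"y":0,"z":0,"hand":1},
    {"rx":0,"ry":0,"rz":0,"x":0,"y":0,"z":0,"hand":1},
    {"rx":0,"ry":0,"rz":0,"x":0,"y":0,"z":0,"hand":1},
    {"rx":0,"ry":0,"rz":0,"x":0,"y":0,"z":0,"hand":1}
  ]
}}

```text
time: 10.88
eef_pos: [0.4344, -0.094, 0.0345]
tool_rot: [179.9, 0.0, 93.4]
force: [-1.1, 0.1, 15.1]
grip_width: 0.0409
grasp_force: 33.4
```

Emit:
{"name": "apply_moves", "arguments": {
  "deltas": [
    {"rx":0,"ry":0,"rz":0,"x":0,"y":0,"z":0.5,"hand":1},
    {"rx":0,"ry":0,"rz":0,"x":0,"y":0,"z":1.5,"hand":1},
    {"rx":0,"ry":0,"rz":0,"x":0,"y":0,"z":3.5,"hand":1},
    {"rx":0,"ry":0,"rz":0,"x":0,"y":0,"z":6,"hand":1},
    {"rx":0,"ry":0,"rz":0,"x":0,"y":0,"z":9,"hand":1},
    {"rx":0,"ry":0,"rz":0,"x":0,"y":0,"z":12,"hand":1},
    {"rx":0,"ry":0,"rz":0,"x":0,"y":0,"z":14,"hand":1},
    {"rx":0,"ry":0,"rz":0,"x":0,"y":0,"z":14,"hand":1}
  ]
}}

```text
time: 11.55
eef_pos: [0.4356, -0.0944, 0.1776]
tool_rot: [179.7, 0.1, 93.4]
force: [1.0, -0.6, -0.3]
grip_width: 0.041
grasp_force: 35.8
```

Emit:
{"name": "apply_moves", "arguments": {
  "deltas": [
    {"rx":0,"ry":0,"rz":0,"x":1,"y":0.2,"z":0,"hand":1},
    {"rx":0,"ry":0,"rz":0,"x":3,"y":0.5,"z":0,"hand":1},
    {"rx":0,"ry":0,"rz":0,"x":6,"y":1,"z":0,"hand":1},
    {"rx":0,"ry":0,"rz":0,"x":9,"y":1.6,"z":0,"hand":1},
    {"rx":0,"ry":0,"rz":0,"x":12,"y":2.1,"z":0,"hand":1},
    {"rx":0,"ry":0,"rz":0,"x":15,"y":2.7,"z":0,"hand":1},
    {"rx":0,"ry":0,"rz":0,"x":17.5,"y":3.1,"z":0,"hand":1},
    {"rx":0,"ry":0,"rz":0,"x":18.5,"y":3.3,"z":0,"hand":1},
    {"rx":0,"ry":0,"rz":0,"x":18.5,"y":3.3,"z":0,"hand":1},
    {"rx":0,"ry":0,"rz":0,"x":18.5,"y":3.3,"z":0,"hand":1}
  ]
}}

```text
time: 12.38
eef_pos: [0.6187, -0.0604, 0.1721]
tool_rot: [-179.9, -0.0, 93.4]
force: [0.1, -0.5, -1.1]
grip_width: 0.041
grasp_force: 35.8
```

Emit:
{"name": "apply_moves", "arguments": {
  "deltas": [
    {"rx":0,"ry":0,"rz":0,"x":0,"y":0,"z":-1,"hand":1},
    {"rx":0,"ry":0,"rz":0,"x":0,"y":0,"z":-3,"hand":1},
    {"rx":0,"ry":0,"rz":0,"x":0,"y":0,"z":-6,"hand":1},
    {"rx":0,"ry":0,"rz":0,"x":0,"y":0,"z":-9,"hand":1},
    {"rx":0,"ry":0,"rz":0,"x":0,"y":0,"z":-10.5,"hand":1},
    {"rx":0,"ry":0,"rz":0,"x":0,"y":0,"z":-11.5,"hand":1},
    {"rx":0,"ry":0,"rz":0,"x":0,"y":0,"z":-12,"hand":1},
    {"rx":0,"ry":0,"rz":0,"x":0,"y":0,"z":-12,"hand":1},
    {"rx":0,"ry":0,"rz":0,"x":0,"y":0,"z":-12,"hand":1},
    {"rx":0,"ry":0,"rz":0,"x":0,"y":0,"z":-12,"hand":1}
  ]
}}

```text
time: 13.22
eef_pos: [0.6197, -0.061, 0.0549]
tool_rot: [179.9, 0.0, 93.4]
force: [-0.7, -0.5, -1.1]
grip_width: 0.0413
grasp_force: 35.8
```

Emit:
{"name": "apply_moves", "arguments": {
  "deltas": [
    {"rx":0,"ry":0,"rz":0,"x":0,"y":0,"z":-0.2,"hand":1},
    {"rx":0,"ry":0,"rz":0,"x":0,"y":0,"z":-0.4,"hand":1},
    {"rx":0,"ry":0,"rz":0,"x":0,"y":0,"z":-0.5,"hand":1},
    {"rx":0,"ry":0,"rz":0,"x":0,"y":0,"z":-0.6,"hand":1},
    {"rx":0,"ry":0,"rz":0,"x":0,"y":0,"z":-0.65,"hand":1},
    {"rx":0,"ry":0,"rz":0,"x":0,"y":0,"z":-0.7,"hand":1},
    {"rx":0,"ry":0,"rz":0,"x":0,"y":0,"z":-0.7,"hand":1},
    {"rx":0,"ry":0,"rz":0,"x":0,"y":0,"z":-0.7,"hand":1}
  ]
}}

```text
time: 13.88
eef_pos: [0.6192, -0.0609, 0.0485]
tool_rot: [179.9, 0.0, 93.4]
force: [-8.5, 1.2, 28.3]
grip_width: 0.041
grasp_force: 38.6
```

Contact; release and rise.

Emit:
{"name": "apply_moves", "arguments": {
  "deltas": [
    {"rx":0,"ry":0,"rz":0,"x":0,"y":0,"z":0.1,"hand":1},
    {"rx":0,"ry":0,"rz":0,"x":0,"y":0,"z":0.1,"hand":0.4},
    {"rx":0,"ry":0,"rz":0,"x":0,"y":0,"z":0.1,"hand":0.2},
    {"rx":0,"ry":0,"rz":0,"x":0,"y":0,"z":0.1,"hand":0},
    {"rx":0,"ry":0,"rz":0,"x":0,"y":0,"z":0.1,"hand":0},
    {"rx":0,"ry":0,"rz":0,"x":0,"y":0,"z":0.1,"hand":0},
    {"rx":0,"ry":0,"rz":0,"x":0,"y":0,"z":0.1,"hand":0},
    {"rx":0,"ry":0,"rz":0,"x":0,"y":0,"z":0.1,"hand":0}
  ]
}}

```text
time: 14.55
eef_pos: [0.6191, -0.0609, 0.0477]
tool_rot: [-180.0, -0.0, 93.4]
force: [-0.3, 0.0, -0.7]
grip_width: 0.0853
grasp_force: 0.0
```

Emit:
{"name": "apply_moves", "arguments": {
  "deltas": [
    {"rx":0,"ry":0,"rz":0,"x":0,"y":0,"z":1,"hand":0},
    {"rx":0,"ry":0,"rz":0,"x":0,"y":0,"z":3,"hand":0},
    {"rx":0,"ry":0,"rz":0,"x":0,"y":0,"z":6,"hand":0},
    {"rx":0,"ry":0,"rz":0,"x":0,"y":0,"z":9,"hand":0},
    {"rx":0,"ry":0,"rz":0,"x":0,"y":0,"z":12,"hand":0},
    {"rx":0,"ry":0,"rz":0,"x":0,"y":0,"z":15,"hand":0},
    {"rx":0,"ry":0,"rz":0,"x":0,"y":0,"z":18,"hand":0},
    {"rx":0,"ry":0,"rz":0,"x":0,"y":0,"z":18.5,"hand":0},
    {"rx":0,"ry":0,"rz":0,"x":0,"y":0,"z":18.5,"hand":0}
  ]
}}

```text
time: 15.3
eef_pos: [0.6201, -0.0611, 0.2358]
tool_rot: [179.7, 0.1, 93.4]
force: [-0.6, -0.3, -0.3]
grip_width: 0.0854
grasp_force: 0.0
```

```bash
python3 w.py w5
```

```text
tcp [ 0.6201 -0.0611  0.2358] [1.7974e+02 7.0000e-02 9.3390e+01] w 0.0854 F [-0.6 -0.3 -0.3] t 15.3
cap (254, 181) [236 160  37  39] z 0.0955 xy [ 0.6183 -0.0611] extent [0.029 0.029]
cap (254, 278) [233 251  43  47] z 0.1115 xy [ 0.6231 -0.1403] extent [0.035 0.036]
pad (254, -2) [224   0  61  31] z 0.0135 xy [0.6093 0.095 ] extent [0.056 0.028]
pad (254, 85) [225  55  58  61] z 0.0135 xy [0.6139 0.0175] extent [0.057 0.058]
pad (254, 164) [227 138  55  39] z 0.0135 xy [ 0.6188 -0.0622] extent [0.057 0.042]
pad (254, 235) [229 211  51  31] z 0.0136 xy [ 0.6238 -0.1419] extent [0.057 0.035]
```

Large is good. Going above the small bottle.

Emit:
{"name": "apply_moves", "arguments": {
  "deltas": [
    {"rx":0,"ry":0,"rz":0,"x":-2,"y":3,"z":0,"hand":0},
    {"rx":0,"ry":0,"rz":0,"x":-4.2,"y":6.3,"z":0,"hand":0},
    {"rx":0,"ry":0,"rz":0,"x":-6.4,"y":9.6,"z":0,"hand":0},
    {"rx":0,"ry":0,"rz":0,"x":-8.6,"y":13,"z":0,"hand":0},
    {"rx":0,"ry":0,"rz":0,"x":-10.8,"y":16.3,"z":0,"hand":0},
    {"rx":0,"ry":0,"rz":0,"x":-13,"y":19.6,"z":0,"hand":0},
    {"rx":0,"ry":0,"rz":0,"x":-15.2,"y":23,"z":0,"hand":0},
    {"rx":0,"ry":0,"rz":0,"x":-17.4,"y":26.2,"z":0,"hand":0},
    {"rx":0,"ry":0,"rz":0,"x":-19.6,"y":29.5,"z":0,"hand":0},
    {"rx":0,"ry":0,"rz":0,"x":-21.5,"y":32.5,"z":0,"hand":0}
  ]
}}

```text
time: 16.18
eef_pos: [0.4016, 0.2652, 0.2316]
tool_rot: [-179.9, 0.0, 93.4]
force: [1.2, 0.4, 0.1]
grip_width: 0.0853
grasp_force: 0.0
```

Emit:
{"name": "apply_moves", "arguments": {
  "deltas": [
    {"rx":0,"ry":0,"rz":0,"x":-1.2,"y":1.6,"z":0,"hand":0},
    {"rx":0,"ry":0,"rz":0,"x":-1.2,"y":1.6,"z":0,"hand":0},
    {"rx":0,"ry":0,"rz":0,"x":-1.2,"y":1.6,"z":0,"hand":0},
    {"rx":0,"ry":0,"rz":0,"x":-1.2,"y":1.6,"z":0,"hand":0}
  ]
}}

```text
time: 16.52
eef_pos: [0.3919, 0.2796, 0.232]
tool_rot: [-179.9, 0.0, 93.4]
force: [-0.0, -0.4, -0.3]
grip_width: 0.0853
grasp_force: 0.0
```

```bash
python3 w.py w6
```

```text
tcp [0.3919 0.2796 0.232 ] [-1.7993e+02  5.0000e-02  9.3410e+01] w 0.0853 F [-0.  -0.4 -0.3] t 16.5167
cap (255, 174) [242 158  28  30] z 0.0676 xy [0.3908 0.2803] extent [0.024 0.024]
pad (478, 52) [420   0  92 105] z 0.015 xy [0.5971 0.4009] extent [0.094 0.092]
```

Emit:
{"name": "apply_moves", "arguments": {
  "deltas": [
    {"rx":0,"ry":0,"rz":0,"x":0,"y":0.1,"z":-3,"hand":0},
    {"rx":0,"ry":0,"rz":0,"x":0,"y":0.1,"z":-6,"hand":0},
    {"rx":0,"ry":0,"rz":0,"x":0,"y":0.1,"z":-9,"hand":0},
    {"rx":0,"ry":0,"rz":0,"x":0,"y":0.1,"z":-12,"hand":0},
    {"rx":0,"ry":0,"rz":0,"x":0,"y":0.1,"z":-15,"hand":0},
    {"rx":0,"ry":0,"rz":0,"x":0,"y":0.1,"z":-17.5,"hand":0},
    {"rx":0,"ry":0,"rz":0,"x":0,"y":0.1,"z":-19.5,"hand":0},
    {"rx":0,"ry":0,"rz":0,"x":0,"y":0.1,"z":-20.6,"hand":0},
    {"rx":0,"ry":0,"rz":0,"x":0,"y":0.1,"z":-20.6,"hand":0},
    {"rx":0,"ry":0,"rz":0,"x":0,"y":0.1,"z":-20.6,"hand":0}
  ]
}}

```text
time: 17.4
eef_pos: [0.3923, 0.2803, 0.0264]
tool_rot: [-179.9, 0.0, 93.3]
force: [-0.1, -0.1, 0.4]
grip_width: 0.0852
grasp_force: 0.0
```

Emit:
{"name": "apply_moves", "arguments": {
  "deltas": [
    {"rx":0,"ry":0,"rz":0,"x":0,"y":0,"z":0,"hand":0.3},
    {"rx":0,"ry":0,"rz":0,"x":0,"y":0,"z":0,"hand":0.4},
    {"rx":0,"ry":0,"rz":0,"x":0,"y":0,"z":0,"hand":0.5},
    {"rx":0,"ry":0,"rz":0,"x":0,"y":0,"z":0,"hand":0.6},
    {"rx":0,"ry":0,"rz":0,"x":0,"y":0,"z":0,"hand":0.8},
    {"rx":0,"ry":0,"rz":0,"x":0,"y":0,"z":0,"hand":1},
    {"rx":0,"ry":0,"rz":0,"x":0,"y":0,"z":0,"hand":1},
    {"rx":0,"ry":0,"rz":0,"x":0,"y":0,"z":0,"hand":1},
    {"rx":0,"ry":0,"rz":0,"x":0,"y":0,"z":0,"hand":1},
    {"rx":0,"ry":0,"rz":0,"x":0,"y":0,"z":0,"hand":1}
  ]
}}

```text
time: 18.23
eef_pos: [0.3924, 0.2813, 0.0275]
tool_rot: [179.9, -0.0, 93.4]
force: [-0.4, -3.0, 12.5]
grip_width: 0.0341
grasp_force: 33.7
```

Emit:
{"name": "apply_moves", "arguments": {
  "deltas": [
    {"rx":0,"ry":0,"rz":0,"x":0,"y":0,"z":0.5,"hand":1},
    {"rx":0,"ry":0,"rz":0,"x":0,"y":0,"z":1.5,"hand":1},
    {"rx":0,"ry":0,"rz":0,"x":0,"y":0,"z":3.5,"hand":1},
    {"rx":0,"ry":0,"rz":0,"x":0,"y":0,"z":6,"hand":1},
    {"rx":0,"ry":0,"rz":0,"x":0,"y":0,"z":9,"hand":1},
    {"rx":0,"ry":0,"rz":0,"x":0,"y":0,"z":12,"hand":1},
    {"rx":0,"ry":0,"rz":0,"x":0,"y":0,"z":15,"hand":1},
    {"rx":0,"ry":0,"rz":0,"x":0,"y":0,"z":15,"hand":1}
  ]
}}

```text
time: 18.9
eef_pos: [0.3939, 0.2822, 0.1825]
tool_rot: [179.6, -0.2, 93.4]
force: [0.7, 0.7, 0.8]
grip_width: 0.0339
grasp_force: 35.0
```

Emit:
{"name": "apply_moves", "arguments": {
  "deltas": [
    {"rx":0,"ry":0,"rz":0,"x":0.7,"y":-0.8,"z":0,"hand":1},
    {"rx":0,"ry":0,"rz":0,"x":2.2,"y":-2.6,"z":0,"hand":1},
    {"rx":0,"ry":0,"rz":0,"x":4.5,"y":-5.3,"z":0,"hand":1},
    {"rx":0,"ry":0,"rz":0,"x":7,"y":-8.3,"z":0,"hand":1},
    {"rx":0,"ry":0,"rz":0,"x":9.5,"y":-11.3,"z":0,"hand":1},
    {"rx":0,"ry":0,"rz":0,"x":12,"y":-14.2,"z":0,"hand":1},
    {"rx":0,"ry":0,"rz":0,"x":14.5,"y":-17.2,"z":0,"hand":1},
    {"rx":0,"ry":0,"rz":0,"x":17,"y":-20.1,"z":0,"hand":1},
    {"rx":0,"ry":0,"rz":0,"x":19.5,"y":-23.1,"z":0,"hand":1},
    {"rx":0,"ry":0,"rz":0,"x":21.2,"y":-25.1,"z":0,"hand":1}
  ]
}}

```text
time: 19.73
eef_pos: [0.6055, 0.0264, 0.176]
tool_rot: [-180.0, 0.0, 93.3]
force: [-0.4, -0.5, -0.6]
grip_width: 0.034
grasp_force: 35.0
```

Emit:
{"name": "apply_moves", "arguments": {
  "deltas": [
    {"rx":0,"ry":0,"rz":0,"x":1,"y":-1.2,"z":0,"hand":1},
    {"rx":0,"ry":0,"rz":0,"x":1,"y":-1.2,"z":0,"hand":1},
    {"rx":0,"ry":0,"rz":0,"x":1,"y":-1.2,"z":-2,"hand":1},
    {"rx":0,"ry":0,"rz":0,"x":1,"y":-1.2,"z":-4.5,"hand":1},
    {"rx":0,"ry":0,"rz":0,"x":1,"y":-1.2,"z":-7.5,"hand":1},
    {"rx":0,"ry":0,"rz":0,"x":1,"y":-1.2,"z":-10,"hand":1},
    {"rx":0,"ry":0,"rz":0,"x":1,"y":-1.2,"z":-11.5,"hand":1},
    {"rx":0,"ry":0,"rz":0,"x":1,"y":-1.2,"z":-12,"hand":1},
    {"rx":0,"ry":0,"rz":0,"x":1,"y":-1.2,"z":-12,"hand":1},
    {"rx":0,"ry":0,"rz":0,"x":1,"y":-1.2,"z":-12,"hand":1}
  ]
}}

```text
time: 20.57
eef_pos: [0.614, 0.0185, 0.0573]
tool_rot: [-180.0, -0.0, 93.4]
force: [-0.1, 0.3, -0.1]
grip_width: 0.0341
grasp_force: 35.0
```

Emit:
{"name": "apply_moves", "arguments": {
  "deltas": [
    {"rx":0,"ry":0,"rz":0,"x":0,"y":0,"z":-0.4,"hand":1},
    {"rx":0,"ry":0,"rz":0,"x":0,"y":0,"z":-0.8,"hand":1},
    {"rx":0,"ry":0,"rz":0,"x":0,"y":0,"z":-1.1,"hand":1},
    {"rx":0,"ry":0,"rz":0,"x":0,"y":0,"z":-1.3,"hand":1},
    {"rx":0,"ry":0,"rz":0,"x":0,"y":0,"z":-1.4,"hand":1},
    {"rx":0,"ry":0,"rz":0,"x":0,"y":0,"z":-1.5,"hand":1},
    {"rx":0,"ry":0,"rz":0,"x":0,"y":0,"z":-1.55,"hand":1},
    {"rx":0,"ry":0,"rz":0,"x":0,"y":0,"z":-1.6,"hand":1},
    {"rx":0,"ry":0,"rz":0,"x":0,"y":0,"z":-1.6,"hand":1}
  ]
}}

```text
time: 21.32
eef_pos: [0.6141, 0.0181, 0.0415]
tool_rot: [180.0, 0.0, 93.4]
force: [-4.0, -0.1, 12.9]
grip_width: 0.034
grasp_force: 36.2
```

Emit:
{"name": "apply_moves", "arguments": {
  "deltas": [
    {"rx":0,"ry":0,"rz":0,"x":0,"y":0,"z":0,"hand":0.6},
    {"rx":0,"ry":0,"rz":0,"x":0,"y":0,"z":0,"hand":0.4},
    {"rx":0,"ry":0,"rz":0,"x":0,"y":0,"z":0,"hand":0.2},
    {"rx":0,"ry":0,"rz":0,"x":0,"y":0,"z":0,"hand":0},
    {"rx":0,"ry":0,"rz":0,"x":0,"y":0,"z":0,"hand":0},
    {"rx":0,"ry":0,"rz":0,"x":0,"y":0,"z":0,"hand":0},
    {"rx":0,"ry":0,"rz":0,"x":0,"y":0,"z":0,"hand":0},
    {"rx":0,"ry":0,"rz":0,"x":0,"y":0,"z":0,"hand":0}
  ]
}}

```text
time: 21.98
eef_pos: [0.614, 0.0181, 0.0407]
tool_rot: [-180.0, -0.0, 93.4]
force: [0.3, 0.3, 0.7]
grip_width: 0.0858
grasp_force: 0.0
```

Emit:
{"name": "apply_moves", "arguments": {
  "deltas": [
    {"rx":0,"ry":0,"rz":0,"x":0,"y":0,"z":1,"hand":0},
    {"rx":0,"ry":0,"rz":0,"x":0,"y":0,"z":3,"hand":0},
    {"rx":0,"ry":0,"rz":0,"x":0,"y":0,"z":6,"hand":0},
    {"rx":0,"ry":0,"rz":0,"x":0,"y":0,"z":9,"hand":0},
    {"rx":0,"ry":0,"rz":0,"x":0,"y":0,"z":12,"hand":0},
    {"rx":0,"ry":0,"rz":0,"x":0,"y":0,"z":15,"hand":0},
    {"rx":0,"ry":0,"rz":0,"x":0,"y":0,"z":18,"hand":0},
    {"rx":0,"ry":0,"rz":0,"x":0,"y":0,"z":19,"hand":0},
    {"rx":0,"ry":0,"rz":0,"x":0,"y":0,"z":19,"hand":0}
  ]
}}

```text
time: 22.73
eef_pos: [0.6154, 0.0181, 0.2345]
tool_rot: [179.7, 0.0, 93.4]
force: [-0.7, -0.6, 0.4]
grip_width: 0.0852
grasp_force: 0.0
```

```bash
python3 w.py w7
```

```text
tcp [0.6154 0.0181 0.2345] [1.7968e+02 4.0000e-02 9.3390e+01] w 0.0852 F [-0.7 -0.6  0.4] t 22.7333
cap (61, 79) [49 67 31 25] z 0.0536 xy [0.4412 0.0898] extent [0.02  0.019]
cap (253, 178) [239 161  29  32] z 0.0815 xy [0.6133 0.0173] extent [0.024 0.024]
cap (254, 269) [237 247  35  38] z 0.0955 xy [ 0.6185 -0.0609] extent [0.029 0.029]
cap (254, 339) [237 330  35  13] z 0.1059 xy [ 0.6228 -0.1253] extent [0.023 0.006]
pad (254, 84) [225  54  58  61] z 0.0135 xy [0.6091 0.0974] extent [0.057 0.057]
pad (254, 164) [227 137  55  52] z 0.0135 xy [0.614  0.0178] extent [0.057 0.053]
pad (254, 234) [229 211  51  36] z 0.0135 xy [ 0.6189 -0.0618] extent [0.056 0.042]
```

Emit:
{"name": "apply_moves", "arguments": {
  "deltas": [
    {"rx":0,"ry":0,"rz":0,"x":-3,"y":1.3,"z":0,"hand":0},
    {"rx":0,"ry":0,"rz":0,"x":-6.5,"y":2.8,"z":0,"hand":0},
    {"rx":0,"ry":0,"rz":0,"x":-10,"y":4.3,"z":0,"hand":0},
    {"rx":0,"ry":0,"rz":0,"x":-13.5,"y":5.8,"z":0,"hand":0},
    {"rx":0,"ry":0,"rz":0,"x":-16,"y":7,"z":0,"hand":0},
    {"rx":0,"ry":0,"rz":0,"x":-17.3,"y":7.5,"z":0,"hand":0},
    {"rx":0,"ry":0,"rz":0,"x":-17.3,"y":7.5,"z":0,"hand":0},
    {"rx":0,"ry":0,"rz":0,"x":-17.3,"y":7.5,"z":0,"hand":0}
  ]
}}

```text
time: 23.45
eef_pos: [0.4404, 0.0933, 0.2302]
tool_rot: [-179.9, 0.0, 93.4]
force: [0.5, 0.2, -1.3]
grip_width: 0.0853
grasp_force: 0.0
```

```bash
python3 w.py w8
```

```text
tcp [0.4404 0.0933 0.2302] [-179.93    0.     93.44] w 0.0853 F [ 0.5  0.2 -1.3] t 23.45
cap (256, 175) [245 162  23  24] z 0.0534 xy [0.4399 0.0906] extent [0.019 0.019]
cap (439, 270) [420 252  34  31] z 0.0814 xy [0.6117 0.0182] extent [0.024 0.024]
pad (418, 170) [390 143  56  54] z 0.0134 xy [0.6084 0.0978] extent [0.058 0.057]
pad (409, 237) [383 217  53  40] z 0.0134 xy [0.613  0.0222] extent [0.058 0.047]
```

Small is on pad_2. Smallest bottle next.

Emit:
{"name": "apply_moves", "arguments": {
  "deltas": [
    {"rx":0,"ry":0,"rz":0,"x":0,"y":-0.2,"z":-3,"hand":0},
    {"rx":0,"ry":0,"rz":0,"x":0,"y":-0.2,"z":-6,"hand":0},
    {"rx":0,"ry":0,"rz":0,"x":0,"y":-0.2,"z":-9,"hand":0},
    {"rx":0,"ry":0,"rz":0,"x":0,"y":-0.2,"z":-12,"hand":0},
    {"rx":0,"ry":0,"rz":0,"x":0,"y":-0.2,"z":-15,"hand":0},
    {"rx":0,"ry":0,"rz":0,"x":0,"y":-0.2,"z":-17.5,"hand":0},
    {"rx":0,"ry":0,"rz":0,"x":0,"y":-0.2,"z":-19.5,"hand":0},
    {"rx":0,"ry":0,"rz":0,"x":0,"y":-0.2,"z":-20.5,"hand":0},
    {"rx":0,"ry":0,"rz":0,"x":0,"y":-0.2,"z":-21,"hand":0},
    {"rx":0,"ry":0,"rz":0,"x":0,"y":-0.2,"z":-21,"hand":0}
  ]
}}

```text
time: 24.33
eef_pos: [0.4412, 0.0907, 0.0194]
tool_rot: [-179.9, 0.0, 93.4]
force: [-0.7, 0.2, 0.1]
grip_width: 0.085
grasp_force: 0.0
```

Emit:
{"name": "apply_moves", "arguments": {
  "deltas": [
    {"rx":0,"ry":0,"rz":0,"x":0,"y":0,"z":0,"hand":0.3},
    {"rx":0,"ry":0,"rz":0,"x":0,"y":0,"z":0,"hand":0.4},
    {"rx":0,"ry":0,"rz":0,"x":0,"y":0,"z":0,"hand":0.5},
    {"rx":0,"ry":0,"rz":0,"x":0,"y":0,"z":0,"hand":0.6},
    {"rx":0,"ry":0,"rz":0,"x":0,"y":0,"z":0,"hand":0.7},
    {"rx":0,"ry":0,"rz":0,"x":0,"y":0,"z":0,"hand":0.8},
    {"rx":0,"ry":0,"rz":0,"x":0,"y":0,"z":0,"hand":1},
    {"rx":0,"ry":0,"rz":0,"x":0,"y":0,"z":0,"hand":1},
    {"rx":0,"ry":0,"rz":0,"x":0,"y":0,"z":0,"hand":1},
    {"rx":0,"ry":0,"rz":0,"x":0,"y":0,"z":0,"hand":1}
  ],
  "squeeze": 25
}}

```text
time: 25.17
eef_pos: [0.4414, 0.0912, 0.0213]
tool_rot: [179.9, -0.0, 93.4]
force: [-0.5, -0.1, 9.4]
grip_width: 0.0269
grasp_force: 24.0
```

Emit:
{"name": "apply_moves", "arguments": {
  "deltas": [
    {"rx":0,"ry":0,"rz":0,"x":0,"y":0,"z":0.5,"hand":1},
    {"rx":0,"ry":0,"rz":0,"x":0,"y":0,"z":1.5,"hand":1},
    {"rx":0,"ry":0,"rz":0,"x":0,"y":0,"z":3.5,"hand":1},
    {"rx":0,"ry":0,"rz":0,"x":0,"y":0,"z":6,"hand":1},
    {"rx":0,"ry":0,"rz":0,"x":0,"y":0,"z":9,"hand":1},
    {"rx":0,"ry":0,"rz":0,"x":0,"y":0,"z":12,"hand":1},
    {"rx":0,"ry":0,"rz":0,"x":0,"y":0,"z":15,"hand":1},
    {"rx":0,"ry":0,"rz":0,"x":0,"y":0,"z":15,"hand":1}
  ]
}}

```text
time: 25.83
eef_pos: [0.4431, 0.0914, 0.1758]
tool_rot: [179.6, -0.0, 93.4]
force: [2.2, -0.9, 0.3]
grip_width: 0.0271
grasp_force: 25.0
```

Emit:
{"name": "apply_moves", "arguments": {
  "deltas": [
    {"rx":0,"ry":0,"rz":0,"x":1,"y":0,"z":0,"hand":1},
    {"rx":0,"ry":0,"rz":0,"x":3,"y":0.1,"z":0,"hand":1},
    {"rx":0,"ry":0,"rz":0,"x":6,"y":0.2,"z":0,"hand":1},
    {"rx":0,"ry":0,"rz":0,"x":9,"y":0.4,"z":0,"hand":1},
    {"rx":0,"ry":0,"rz":0,"x":12,"y":0.5,"z":0,"hand":1},
    {"rx":0,"ry":0,"rz":0,"x":14.5,"y":0.6,"z":0,"hand":1},
    {"rx":0,"ry":0,"rz":0,"x":16.2,"y":0.7,"z":0,"hand":1},
    {"rx":0,"ry":0,"rz":0,"x":16.8,"y":0.7,"z":0,"hand":1},
    {"rx":0,"ry":0,"rz":0,"x":16.8,"y":0.7,"z":0,"hand":1},
    {"rx":0,"ry":0,"rz":0,"x":16.8,"y":0.7,"z":0,"hand":1}
  ]
}}

```text
time: 26.67
eef_pos: [0.6081, 0.098, 0.1698]
tool_rot: [-179.9, -0.0, 93.4]
force: [-0.3, -0.3, 0.6]
grip_width: 0.0268
grasp_force: 25.0
```

Emit:
{"name": "apply_moves", "arguments": {
  "deltas": [
    {"rx":0,"ry":0,"rz":0,"x":0,"y":0,"z":-1,"hand":1},
    {"rx":0,"ry":0,"rz":0,"x":0,"y":0,"z":-3,"hand":1},
    {"rx":0,"ry":0,"rz":0,"x":0,"y":0,"z":-6,"hand":1},
    {"rx":0,"ry":0,"rz":0,"x":0,"y":0,"z":-9,"hand":1},
    {"rx":0,"ry":0,"rz":0,"x":0,"y":0,"z":-11,"hand":1},
    {"rx":0,"ry":0,"rz":0,"x":0,"y":0,"z":-12.3,"hand":1},
    {"rx":0,"ry":0,"rz":0,"x":0,"y":0,"z":-12.7,"hand":1},
    {"rx":0,"ry":0,"rz":0,"x":0,"y":0,"z":-12.7,"hand":1},
    {"rx":0,"ry":0,"rz":0,"x":0,"y":0,"z":-12.7,"hand":1},
    {"rx":0,"ry":0,"rz":0,"x":0,"y":0,"z":-12.7,"hand":1}
  ]
}}

```text
time: 27.5
eef_pos: [0.6095, 0.0982, 0.0448]
tool_rot: [179.9, 0.0, 93.4]
force: [0.0, 0.2, 0.6]
grip_width: 0.0269
grasp_force: 25.0
```

Emit:
{"name": "apply_moves", "arguments": {
  "deltas": [
    {"rx":0,"ry":0,"rz":0,"x":0,"y":0,"z":-0.3,"hand":1},
    {"rx":0,"ry":0,"rz":0,"x":0,"y":0,"z":-0.55,"hand":1},
    {"rx":0,"ry":0,"rz":0,"x":0,"y":0,"z":-0.7,"hand":1},
    {"rx":0,"ry":0,"rz":0,"x":0,"y":0,"z":-0.8,"hand":1},
    {"rx":0,"ry":0,"rz":0,"x":0,"y":0,"z":-0.88,"hand":1},
    {"rx":0,"ry":0,"rz":0,"x":0,"y":0,"z":-0.94,"hand":1},
    {"rx":0,"ry":0,"rz":0,"x":0,"y":0,"z":-0.97,"hand":1},
    {"rx":0,"ry":0,"rz":0,"x":0,"y":0,"z":-0.97,"hand":1}
  ]
}}

```text
time: 28.17
eef_pos: [0.6091, 0.0981, 0.0353]
tool_rot: [180.0, 0.0, 93.4]
force: [-7.0, -0.6, 22.6]
grip_width: 0.0268
grasp_force: 27.3
```

Emit:
{"name": "apply_moves", "arguments": {
  "deltas": [
    {"rx":0,"ry":0,"rz":0,"x":0,"y":0,"z":0.05,"hand":1},
    {"rx":0,"ry":0,"rz":0,"x":0,"y":0,"z":0.05,"hand":0.6},
    {"rx":0,"ry":0,"rz":0,"x":0,"y":0,"z":0.05,"hand":0.4},
    {"rx":0,"ry":0,"rz":0,"x":0,"y":0,"z":0.05,"hand":0.2},
    {"rx":0,"ry":0,"rz":0,"x":0,"y":0,"z":0.05,"hand":0},
    {"rx":0,"ry":0,"rz":0,"x":0,"y":0,"z":0.05,"hand":0},
    {"rx":0,"ry":0,"rz":0,"x":0,"y":0,"z":0.05,"hand":0},
    {"rx":0,"ry":0,"rz":0,"x":0,"y":0,"z":0.05,"hand":0},
    {"rx":0,"ry":0,"rz":0,"x":0,"y":0,"z":0.05,"hand":0}
  ]
}}

```text
time: 28.92
eef_pos: [0.6091, 0.0981, 0.0345]
tool_rot: [-180.0, -0.0, 93.4]
force: [-0.0, 0.5, 0.2]
grip_width: 0.0854
grasp_force: 0.0
```

Emit:
{"name": "apply_moves", "arguments": {
  "deltas": [
    {"rx":0,"ry":0,"rz":0,"x":0,"y":0,"z":1,"hand":0},
    {"rx":0,"ry":0,"rz":0,"x":0,"y":0,"z":3,"hand":0},
    {"rx":0,"ry":0,"rz":0,"x":0,"y":0,"z":6,"hand":0},
    {"rx":0,"ry":0,"rz":0,"x":0,"y":0,"z":10,"hand":0},
    {"rx":0,"ry":0,"rz":0,"x":0,"y":0,"z":14,"hand":0},
    {"rx":0,"ry":0,"rz":0,"x":0,"y":0,"z":18,"hand":0},
    {"rx":0,"ry":0,"rz":0,"x":0,"y":0,"z":20,"hand":0},
    {"rx":0,"ry":0,"rz":0,"x":0,"y":0,"z":20,"hand":0},
    {"rx":0,"ry":0,"rz":0,"x":0,"y":0,"z":20,"hand":0}
  ]
}}

```text
time: 29.67
eef_pos: [0.6095, 0.0982, 0.2366]
tool_rot: [179.8, -0.0, 93.4]
force: [-0.3, -0.5, -0.8]
grip_width: 0.0853
grasp_force: 0.0
```

```bash
python3 w.py w9; python3 -c "
from h import *
snap('side','si9')"
```

```text
tcp [0.6095 0.0982 0.2366] [179.82  -0.    93.39] w 0.0853 F [-0.3 -0.5 -0.8] t 29.6667
cap (254, 175) [243 161  23  25] z 0.0675 xy [0.6082 0.0974] extent [0.019 0.02 ]
cap (255, 262) [241 244  28  32] z 0.0814 xy [0.6133 0.0177] extent [0.023 0.025]
cap (256, 337) [240 322  32  21] z 0.0954 xy [ 0.6183 -0.0523] extent [0.027 0.012]
pad (255, 164) [229 137  54  54] z 0.0135 xy [0.6091 0.0976] extent [0.057 0.057]
pad (255, 234) [230 210  52  42] z 0.0135 xy [0.6141 0.0182] extent [0.057 0.048]
pad (255, 297) [232 276  48  35] z 0.0136 xy [ 0.619  -0.0616] extent [0.056 0.045]
```

View pics/si9.png

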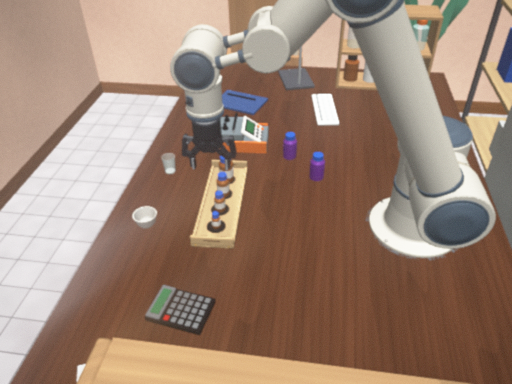

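The side view shows all four bottles upright on the pads, from smallest at (215,221) to largest at (228,168) by the analyser. The purple bottles at (290,145) and (317,165) are undisturbed, and so is the calculator at (180,308). The gripper is clear, so I'm handing in.

```bash
python3 -c "
from station import robot
print(robot.sign_off())"
```

```text
the job is handed in; nothing more can be done
None
```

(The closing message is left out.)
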